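Push the heat sinks home and swing the keeper shut

ROBOT

A 6-joint arm with a two-finger parallel gripper is mounted at the origin on the work surface. World frame = base frame: x ahead of the robot, y to its left, z up, the work surface at z = 0. Lengths are in m, angles in rad, forces in N, time in s.
With the tool pointing down it reaches from about 0.4 to 0.825 m from the base axis. Payload 7 kg.
Tool frame: the origin (TCP) lies midway between the tips of the shut fingers; the grasp point (between the pads) lies hold_point_z behind it (hold_point_z is the distance from the TCP to the grasp point, in m); z points along the fingers, y is the line along which they close (so a half turn about z gives the same grasp; the last joint's range is limited). The gripper opens to 88 mm and grips with 3 to 60 N. Pads are 19 mm wide; open, the fingers measure 130 mm over their backs; the gripper's body (78 mm by 193 mm) begins 47 mm behind the grasp point.
Start: joints at [-0.882, 0.359, 0.012, 0, -1.224, -0.288], TCP at [0.263, -0.621, 0.227] pointing down, gripper open.
Joint ranges: [-3.07, 3.07], [-1.43, 2.12], [-1.02, 1.25], [-3.03, 1.67], [-3.05, -0], [-3.03, 3.03]. Speed limits (rad/s): [2.39, 2.39, 3.01, 3.14, 3.14, 3.14].

INTERFACE

Orientations are given as [roll, pitch, yaw] about the fixed x, y, z axes, in that order (R = Rz(yaw) Ry(pitch) Rx(roll)).
In Python, from station import * gives the robot as it stands.
- The arm moves only by the tool apply_moves, never from a script. Its argument "steps" is a list of rows, each an object with "translation": the shift along the world's x, y, z scaled (see below), a list of three; "rotation": the turn, a rotation vector about the world's x, y, z scaled (see below), a list of three. A call has exactly 10 rows; each row is the pose to reach, as a shift and turn from the pose commanded when the call began; what a row does not reach only later rows make up. The controller multiplies each number of a shift by 250 mm and each number of a turn by 30 degrees. A row lasts 1/12 s, in which the tool goes at most 41.7 mm and 7.16 degrees, less where a joint would pass 70% of its speed; a pose out of reach is approached as far as the arm can. A call with a number of a shift or a turn outside -1 to 1 is refused whole. A call with a gripper value outside its range is refused whole. "jaw" is the closure, from -1 (fully open) to 1 (shut), so that 0 is half open, set as the call begins (left out, the last holds). The fingers move at their own pace and stop on an object; "newtons" is the grip in N (left out, the last holds). Time passes only in rows, so rows that repeat a pose let the fingers close, or fill a call up. It gives the time, the measured TCP pose, the force, the opening and the grip force at its end, in the units of the state.
- get_state(): the state, without advancing time (a new reading comes with each control period).
- grab_frame(name): name is "scene" or "top"; returns the picture (480x640x3 uint8, blue, green, red); there is no depth.
- camera_model(name): a dict with "fx", "fy", "cx", "cy" (pixels), "k1" (the pictures are not rectified: a ray, as slopes to the right and down, at radius r is drawn at 1 + k1 r^2 times it, then the intrinsics apply), "xyz" and "rotation" of the camera in the world. Camera axes: x right, y down, z forward; pixel columns grow to the right and rows downward; lengths in m; the calibration is good to about 2 mm. A picture is of the moment at which its call begins. camera_model takes no time and is no camera call.
- job_done(): hands the job in; it is judged then, once.
The state is a dict: "t": time; "q": joint angles; "qd": joint speeds; "joint_efforts": joint torques, N m; "eef_pos": TCP position; "ee_rot": TCP orientation; "force": force on the tool from outside, world axes, zero at the start; "moment": the same for the moment, N m; "width": finger opening in m; "gripper_force": force on a finger pad.
Only numpy, scipy, OpenCV 4.12 (cv2) and the standard library are available. Lean on these libraries where they do the work, as an engineer would, in place of code of your own. Each camera call takes 0.05 s, during which the arm holds its last target. There are 200 camera calls.

TASK

Push the row of four black heat sinks along the aluminium channel as one train, steadily and pressing only on the last one (the one farthest from the stop), until the first is fully against the blue end stop and all four are closed up. Then, by its red post, push the steel keeper bar round until it lies fully across the channel behind the row. Use the fingers only to push: pinch and lift nothing, do not touch the other three heat sinks, and leave everything else on the bench where it is.

Things in the scene. Friction and masses are not known exactly. Their poses are not given: they have to be found in the camera images.
- rail: fixed aluminium channel on the bench. Origin on the bench under its centre line; y axis along the channel towards the end stop, x across, z up. Floor 6 mm above the bench; side walls 5 mm thick, tops 18 mm above the bench, 63 mm apart inside; runs from y = -175 to +215 mm, open at the -y end. Feet and lug stick out to 65 mm either side, 8 mm high (pivot to 41 mm)
- stop_face (a point): face of the blue end stop (73 mm wide, 38 mm high), at the centre line and on the channel floor (rail frame 0, 200, 6 mm)
- sink1: first heat sink from the stop: black, fins across the channel, pale clip on top, 60 mm across x 45 mm along the channel x 35 mm high, about 0.12 kg; origin at the centre of its underside, y axis along the channel towards the stop. The four stand touching in the channel, 40 to 100 mm short of the stop; when home, the first's origin is at y = 177.5 mm in the rail frame
- sink2: second heat sink from the stop: black, fins across the channel, pale clip on top, 60 mm across x 45 mm along the channel x 35 mm high, about 0.12 kg; origin at the centre of its underside, y axis along the channel towards the stop. Home at y = 132.5 mm
- sink3: third heat sink from the stop: black, fins across the channel, pale clip on top, 60 mm across x 45 mm along the channel x 35 mm high, about 0.12 kg; origin at the centre of its underside, y axis along the channel towards the stop. Home at y = 87.5 mm
- sink4: last heat sink from the stop: black, fins across the channel, pale clip on top, 60 mm across x 45 mm along the channel x 35 mm high, about 0.12 kg; origin at the centre of its underside, y axis along the channel towards the stop. The one to push, on its outer (-y) face; home at y = 42.5 mm, that face then at y = 20 mm. Pushing the row takes about 2 to 6 N
- keeper (a joint): angle of the keeper bar about its upright pivot, rad: 0 = fully closed, at its limit, square across the channel pointing to the rail's +x, front face 4 mm behind the last heat sink's home place; 1.57 = open, beside the channel pointing to the rail's -y; opens clockwise seen from above, to 2.3. Starts at 1.6 to 2.1. Stays where left; 1 to 2 N at the post moves it
- keeper_pivot (a point): the pivot of the keeper bar (rail frame -47, 11 mm), 29 mm above the bench. The steel bar is 10 mm wide, reaches from 9 mm behind the pivot to 86 mm beyond it, and lies 24 to 34 mm above the bench, over the channel's walls
- keeper_post (a point): centre of the top of the red post on the bar: 12 mm diameter, 72 mm from the pivot, standing 34 to 68 mm above the bench
- spare_sink: spare black heat sink, 60 x 45 x 35 mm, standing on the bench outside the channel (leave alone)
- screwdriver: orange-handled screwdriver, 165 mm long (leave alone)
- hex_keys: black holder with brass-coloured hex keys, about 110 mm long, 25 mm high (leave alone)
- multimeter: yellow multimeter, 85 x 170 x 50 mm (leave alone)
- drive_board: blue circuit board on a black plate, 120 x 160 x 45 mm (leave alone)
- front_panel: grey metal plate with three holes, 70 x 120 x 4 mm (leave alone)
- solder_spool: blue spool, 54 mm diameter, 50 mm high (leave alone)
Mind the look-alikes: they are no part of the job. What is shaped like the sink4 but orange is not meant.

How it is judged:
By the outcome, as a careful person would: the job done as asked, in the order asked, and still so for the second after the job is handed in, with the robot touching nothing.
It also fails if it takes over 51 s, if anything falls off the work surface, if the arm or the gripper's body presses on something with over 40 N, if the wrist force passes 120 N, or if a joint passes its speed limit or range.

## Working session

There is one attempt and no reset: what is moved stays moved. The work goes in short steps, Python scripts to look and compute and a tool call to move; the robot and the scene stay as the last step left them, time stands still between calls to the robot, and variables do not carry over. Pictures are saved under pics/ and viewed, at most 10 in all, crops included, and the job is handed in when it is done.

Besides the shell and the picture viewer there is one more tool, called after "Call:" in YAML: its name, and indented under it one key for each argument. apply_moves: Moves the arm, as the interface text tells. Shifts and turns lie within -1 to 1; 1 stands for 250 mm of shift or 30 degrees of turn. Its arguments: {"type":"object","properties":{"steps":{"type":"array"},"jaw":{"type":"number"},"newtons":{"type":"number"}},"required":["steps"]}

```bash
mkdir -p pics; ls
python3 - <<'E'
from station import *
import cv2
for n in("top","scene"):
    cv2.imwrite(f"pics/{n}0.png",grab_frame(n)); print(n,camera_model(n))
s=get_state(); print(s)
E
```

```text
pics
top {'fx': 476.5525577368442, 'fy': 476.5525577368442, 'cx': 318.02666425198856, 'cy': 239.3585150025647, 'k1': -0.015231077832595464, 'xyz': array([ 0.32877879, -0.00263132,  1.29194989]), 'rotation': array([-2.956743  , -0.00564494, -1.55796618])}
scene {'fx': 522.3694091492516, 'fy': 522.3694091492516, 'cx': 323.33427348600964, 'cy': 237.45616478836493, 'k1': 0.053196914510734675, 'xyz': array([ 1.27834644, -0.5533254 ,  1.26147127]), 'rotation': array([-2.5026175 ,  0.0056441 ,  0.92966958])}
{'t': 0.1, 'q': array([-8.81911384e-01,  3.59297304e-01,  1.11583716e-02, -2.94902491e-04,
       -1.22406858e+00, -2.88103747e-01]), 'qd': array([ 0.00047309, -0.00053382,  0.00129624,  0.00149887, -0.00233146,
        0.00075034]), 'joint_efforts': array([-2.66869734e-03, -5.84161627e+01,  2.93753636e+01,  7.01552063e+00,
        1.02051330e-02, -6.10139523e-05]), 'eef_pos': array([ 0.26315533, -0.62113214,  0.22573387]), 'ee_rot': array([ 3.14016085e+00, -1.35185144e-04, -2.74091177e+00]), 'force': array([-0.50607717, -0.1624847 , -0.4420781 ]), 'moment': array([ 0.01080902, -0.01957804,  0.01368387]), 'gripper_force': 0.0, 'width': 0.0877091889523953}
```

View pics/top0.png

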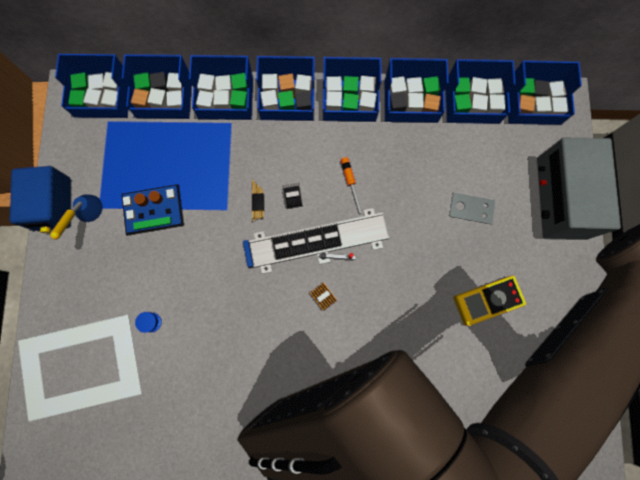

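View pics/scene0.png

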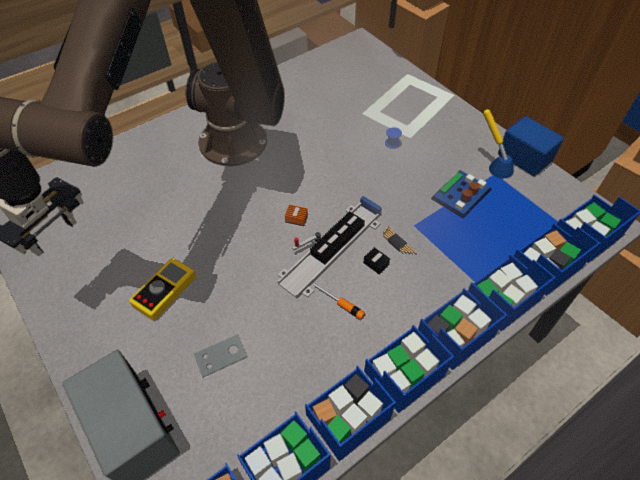

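Top view: the channel runs from the blue stop at about (248,253) to the open end at (388,228). The four-sink row is near (307,241), and the red post is near (351,255). The look-alikes are the spare black sink at (292,196) and the orange sink at (322,296). Both stand outside the channel, so sink4 is the rightmost of the row in the channel. I'll confirm that in an enlarged crop.

Run:
```python
import cv2,numpy as np
a=cv2.imread("pics/top0.png")[200:280,235:395]; b=cv2.imread("pics/scene0.png")[190:300,270:390]
cv2.imwrite("pics/crop1.png",cv2.resize(a,None,fx=5,fy=5,interpolation=cv2.INTER_CUBIC))
cv2.imwrite("pics/crop2.png",cv2.resize(b,None,fx=5,fy=5,interpolation=cv2.INTER_CUBIC))
```

```text
(no output)
```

View pics/crop1.png

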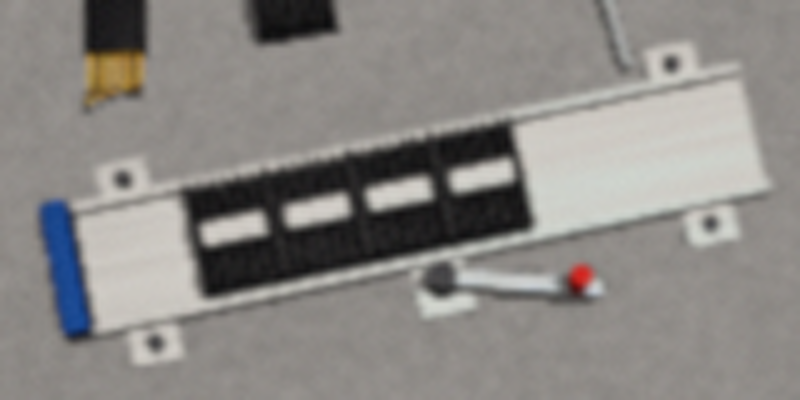

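View pics/crop2.png

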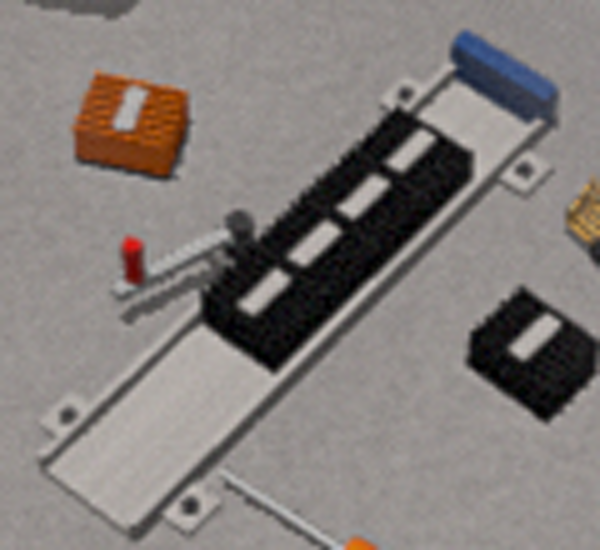

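```bash
cat > h.py <<'E'
import numpy as np, cv2
from scipy.optimize import least_squares
from scipy.spatial.transform import Rotation as Ro
from station import *
def proj(n,P):
    c=camera_model(n); R=Ro.from_euler('xyz',c['rotation']).as_matrix()
    p=(np.atleast_2d(P)-c['xyz'])@R; s=p[:,:2]/p[:,2:]; s=s*(1+c['k1']*(s**2).sum(1,keepdims=True))
    return s*c['fx']+[c['cx'],c['cy']]
def world(r,P):
    P=np.atleast_2d(P).astype(float)/1000; c,s=np.cos(r[2]),np.sin(r[2])
    return np.c_[r[0]+c*P[:,0]-s*P[:,1], r[1]+s*P[:,0]+c*P[:,1], P[:,2]]
def post(k): # closed -> +x ; opening clockwise
    return [-47+72*np.cos(k),11-72*np.sin(k),68]
E
python3 - <<'E'
from h import *
# name, rail point(mm) or fn(y4,k), crop px
T=[((-36.5,215,38),(68,337)),((36.5,215,38),(42,204)),((36.5,-175,18),(738,65)),((-36.5,-175,18),(772,187)),((-47,11,41),(441,278)),
 ('s',(30,-22.5,41),(513,123)),('s',(30,157.5,41),(185,190)),('p',(582,274))]
S=[((-36.5,215,38),(462,33)),((36.5,215,38),(557,92)),((-36.5,-175,18),(43,461)),((-47,11,41),(240,216)),
 ('s',(-30,-22.5,41),(203,290)),('p',(132,241))]
def res(v):
    o=[]
    for n,L,off in(('top',T,(235,200)),('scene',S,(270,190))):
        for it in L:
            if it[0]=='s': P=(it[1][0],it[1][1]+v[3]*100,it[1][2])
            elif it[0]=='p': P=post(v[4])
            else: P=it[0]
            px=np.array(off)+(np.array(it[-1])+.5)/5-.5
            o.append(proj(n,world(v,P))[0]-px)
    return np.array(o).ravel()
f=least_squares(res,[.56,.03,.2,0,1.8],loss='soft_l1')
print(f.x); print(res(f.x).reshape(-1,2).round(1).tolist())
r=f.x
for l,P in dict(post=post(r[4]),s4face=(0,r[3]*100-22.5,20),home=(0,20,20),pivot=(-47,11,29),closedpost=post(0),openend=(0,-175,0)).items(): print(l,np.round(P),world(r,P).round(4))
E
```

```text
[ 0.57108193 -0.02146147  0.23197383 -0.20717539  1.85836253]
[[-0.8, 0.1], [-0.9, 0.2], [0.4, -0.9], [0.0, 0.2], [0.6, -1.0], [-0.4, -1.9], [-0.4, -1.1], [0.3, 0.1], [0.1, -1.3], [0.2, -1.6], [-1.5, -1.2], [-0.7, 0.1], [-1.0, -0.1], [-0.4, 0.6]]
post [-67. -58.  68.] [[ 0.5188 -0.0935  0.068 ]]
s4face [  0. -43.  20.] [[ 0.581  -0.0635  0.02  ]]
home [ 0 20 20] [[ 0.5665 -0.002   0.02  ]]
pivot [-47  11  29] [[ 0.5228 -0.0216  0.029 ]]
closedpost [25. 11. 68.] [[ 0.5929 -0.005   0.068 ]]
openend [   0 -175    0] [[ 0.6113 -0.1918  0.    ]]
```

Fit residuals are about 1 px (~2.5 mm) and everything lies within reach. The rail is at (0.571, -0.021) with yaw 0.232. Sink4's outer face is at y = -43 mm, so the row has about 63 mm to go, and the keeper is at about 1.86 rad. I'll shut the fingers, set tool y across the channel (turn +80.3°), and approach high.

Call:
apply_moves:
  jaw: 1
  newtons: 10
  steps:
    - {"translation": [0.05,0.08,0],"rotation": [0,0,0.1]}
    - {"translation": [0.1,0.16,0],"rotation": [0,0,0.2]}
    - {"translation": [0.15,0.24,0],"rotation": [0,0,0.3]}
    - {"translation": [0.2,0.32,0],"rotation": [0,0,0.4]}
    - {"translation": [0.25,0.4,0],"rotation": [0,0,0.5]}
    - {"translation": [0.3,0.48,0],"rotation": [0,0,0.6]}
    - {"translation": [0.35,0.56,0],"rotation": [0,0,0.7]}
    - {"translation": [0.4,0.64,0],"rotation": [0,0,0.8]}
    - {"translation": [0.46,0.72,0],"rotation": [0,0,0.9]}
    - {"translation": [0.52,0.8,0],"rotation": [0,0,1]}

```text
t: 0.93
eef_pos: [0.3936, -0.4203, 0.2263]
ee_rot: [3.141, 0.0, -2.215]
force: [0.6, -0.2, -0.1]
width: 0.0263
gripper_force: 0.0
```

Call:
apply_moves:
  steps:
    - {"translation": [0.05,0.08,0],"rotation": [0,0,0.1]}
    - {"translation": [0.1,0.16,0],"rotation": [0,0,0.2]}
    - {"translation": [0.15,0.24,0],"rotation": [0,0,0.3]}
    - {"translation": [0.2,0.32,0],"rotation": [0,0,0.4]}
    - {"translation": [0.25,0.4,0],"rotation": [0,0,0.5]}
    - {"translation": [0.3,0.48,0],"rotation": [0,0,0.6]}
    - {"translation": [0.35,0.56,0],"rotation": [0,0,0.7]}
    - {"translation": [0.4,0.64,0],"rotation": [0,0,0.8]}
    - {"translation": [0.46,0.72,0],"rotation": [0,0,0.9]}
    - {"translation": [0.52,0.8,0],"rotation": [0,0,1]}

```text
t: 1.77
eef_pos: [0.5236, -0.2203, 0.2264]
ee_rot: [3.141, 0.0, -1.691]
force: [0.2, -0.6, -0.4]
width: 0.0004
gripper_force: 0.0
```

Run:
```python
import station
from station import *
print([n for n in dir(station) if 'hold' in n.lower()], getattr(station,'hold_point_z',None))
s=get_state(); print(s['t'],s['eef_pos'],s['ee_rot'],s['width'],s['force'],s['q'])
```

```text
['hold_point_z'] 0.0188
1.7667 [ 0.52357317 -0.22032701  0.22639429] [ 3.14120087e+00  1.64629693e-04 -1.69107281e+00] 0.0004169903033693975 [ 0.207056   -0.64921416 -0.43591673] [-5.40346857e-02  1.84072533e-01 -2.28209563e-01 -2.07562305e-04
 -1.15889426e+00 -6.61586346e-02]
```

Call:
apply_moves:
  steps:
    - {"translation": [0.03,0.046,-0.06],"rotation": [0,0,0.07]}
    - {"translation": [0.06,0.092,-0.12],"rotation": [0,0,0.14]}
    - {"translation": [0.09,0.14,-0.18],"rotation": [0,0,0.21]}
    - {"translation": [0.12,0.19,-0.24],"rotation": [0,0,0.28]}
    - {"translation": [0.15,0.24,-0.3],"rotation": [0,0,0.35]}
    - {"translation": [0.18,0.29,-0.36],"rotation": [0,0,0.42]}
    - {"translation": [0.21,0.34,-0.42],"rotation": [0,0,0.49]}
    - {"translation": [0.24,0.39,-0.48],"rotation": [0,0,0.56]}
    - {"translation": [0.26,0.43,-0.54],"rotation": [0,0,0.62]}
    - {"translation": [0.268,0.464,-0.584],"rotation": [0,0,0.673]}

```text
t: 2.6
eef_pos: [0.5902, -0.1047, 0.0788]
ee_rot: [3.14, 0.0, -1.339]
force: [0.1, -0.1, 0.1]
width: 0.0005
gripper_force: 0.0
```

Call:
apply_moves:
  steps:
    - {"translation": [0,0,-0.03],"rotation": [0,0,0]}
    - {"translation": [0,0,-0.06],"rotation": [0,0,0]}
    - {"translation": [0,0,-0.09],"rotation": [0,0,0]}
    - {"translation": [0,0,-0.12],"rotation": [0,0,0]}
    - {"translation": [0,0,-0.15],"rotation": [0,0,0]}
    - {"translation": [0,0,-0.18],"rotation": [0,0,0]}
    - {"translation": [0,0,-0.21],"rotation": [0,0,0]}
    - {"translation": [0,0,-0.23],"rotation": [0,0,0]}
    - {"translation": [0,0,-0.23],"rotation": [0,0,0]}
    - {"translation": [0,0,-0.23],"rotation": [0,0,0]}

```text
t: 3.43
eef_pos: [0.5902, -0.1056, 0.0228]
ee_rot: [3.141, -0.0, -1.341]
force: [0.4, -0.1, 0.1]
width: 0.0002
gripper_force: 0.0
```

Run:
```python
from station import *
import cv2
b=grab_frame("scene")[160:310,260:410]
cv2.imwrite("pics/s2.png",cv2.resize(b,None,fx=4,fy=4,interpolation=cv2.INTER_CUBIC))
s=get_state(); print(s['t'],s['eef_pos'],s['ee_rot'],s['force'])
```

```text
3.4833 [ 0.59049442 -0.10552524  0.02317504] [-3.14146940e+00 -1.33945113e-04 -1.34111723e+00] [-0.37640141  0.85539716 -0.72520769]
```

View pics/s2.png

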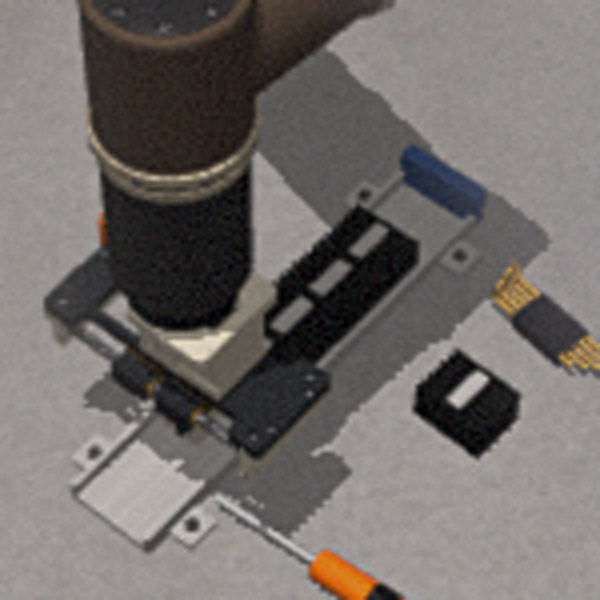

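The picture shows the fingers inside the channel behind sink4, at about crop (180,400). The row, near (330,270), is still untouched. I'll push now.

Call:
apply_moves:
  steps:
    - {"translation": [-0.0023,0.0097,0],"rotation": [0,0,0]}
    - {"translation": [-0.0046,0.0195,0],"rotation": [0,0,0]}
    - {"translation": [-0.0069,0.0292,0],"rotation": [0,0,0]}
    - {"translation": [-0.0092,0.0389,0],"rotation": [0,0,0]}
    - {"translation": [-0.0115,0.0487,0],"rotation": [0,0,0]}
    - {"translation": [-0.0138,0.0584,0],"rotation": [0,0,0]}
    - {"translation": [-0.0161,0.0681,0],"rotation": [0,0,0]}
    - {"translation": [-0.0184,0.0779,0],"rotation": [0,0,0]}
    - {"translation": [-0.0207,0.0857,0],"rotation": [0,0,0]}
    - {"translation": [-0.022,0.092,0],"rotation": [0,0,0]}

```text
t: 4.32
eef_pos: [0.5848, -0.0822, 0.023]
ee_rot: [3.142, -0.0, -1.341]
force: [-0.2, 0.2, -0.5]
width: 0.0006
gripper_force: 0.0
```

Call:
apply_moves:
  steps:
    - {"translation": [-0.0018,0.0078,0],"rotation": [0,0,0]}
    - {"translation": [-0.0037,0.0156,0],"rotation": [0,0,0]}
    - {"translation": [-0.0055,0.0234,0],"rotation": [0,0,0]}
    - {"translation": [-0.0074,0.0311,0],"rotation": [0,0,0]}
    - {"translation": [-0.0092,0.0389,0],"rotation": [0,0,0]}
    - {"translation": [-0.011,0.0467,0],"rotation": [0,0,0]}
    - {"translation": [-0.0129,0.0545,0],"rotation": [0,0,0]}
    - {"translation": [-0.0147,0.0623,0],"rotation": [0,0,0]}
    - {"translation": [-0.0166,0.0701,0],"rotation": [0,0,0]}
    - {"translation": [-0.0184,0.0779,0],"rotation": [0,0,0]}

```text
t: 5.15
eef_pos: [0.5802, -0.063, 0.0231]
ee_rot: [3.142, -0.0, -1.341]
force: [-0.3, -3.0, -1.1]
width: 0.0003
gripper_force: 1.5
```

Call:
apply_moves:
  steps:
    - {"translation": [-0.0018,0.0078,0],"rotation": [0,0,0]}
    - {"translation": [-0.0037,0.0156,0],"rotation": [0,0,0]}
    - {"translation": [-0.0055,0.0234,0],"rotation": [0,0,0]}
    - {"translation": [-0.0074,0.0311,0],"rotation": [0,0,0]}
    - {"translation": [-0.0092,0.0389,0],"rotation": [0,0,0]}
    - {"translation": [-0.011,0.0467,0],"rotation": [0,0,0]}
    - {"translation": [-0.0129,0.0545,0],"rotation": [0,0,0]}
    - {"translation": [-0.0147,0.0623,0],"rotation": [0,0,0]}
    - {"translation": [-0.0166,0.0701,0],"rotation": [0,0,0]}
    - {"translation": [-0.0184,0.0779,0],"rotation": [0,0,0]}

```text
t: 5.98
eef_pos: [0.5755, -0.0434, 0.023]
ee_rot: [3.142, 0.0, -1.341]
force: [1.1, -3.3, -0.4]
width: 0.0006
gripper_force: 1.5
```

Call:
apply_moves:
  steps:
    - {"translation": [-0.0018,0.0078,0],"rotation": [0,0,0]}
    - {"translation": [-0.0037,0.0156,0],"rotation": [0,0,0]}
    - {"translation": [-0.0055,0.0234,0],"rotation": [0,0,0]}
    - {"translation": [-0.0074,0.0311,0],"rotation": [0,0,0]}
    - {"translation": [-0.0092,0.0389,0],"rotation": [0,0,0]}
    - {"translation": [-0.011,0.0467,0],"rotation": [0,0,0]}
    - {"translation": [-0.0129,0.0545,0],"rotation": [0,0,0]}
    - {"translation": [-0.0147,0.0623,0],"rotation": [0,0,0]}
    - {"translation": [-0.0166,0.0701,0],"rotation": [0,0,0]}
    - {"translation": [-0.0184,0.0779,0],"rotation": [0,0,0]}

```text
t: 6.82
eef_pos: [0.5709, -0.0239, 0.0231]
ee_rot: [3.142, -0.0, -1.341]
force: [0.4, -2.4, 0.3]
width: 0.0004
gripper_force: 1.5
```

Call:
apply_moves:
  steps:
    - {"translation": [-0.0014,0.0058,0],"rotation": [0,0,0]}
    - {"translation": [-0.0024,0.0102,0],"rotation": [0,0,0]}
    - {"translation": [-0.0033,0.014,0],"rotation": [0,0,0]}
    - {"translation": [-0.0042,0.0179,0],"rotation": [0,0,0]}
    - {"translation": [-0.0051,0.0218,0],"rotation": [0,0,0]}
    - {"translation": [-0.0059,0.025,0],"rotation": [0,0,0]}
    - {"translation": [-0.0066,0.028,0],"rotation": [0,0,0]}
    - {"translation": [-0.0073,0.031,0],"rotation": [0,0,0]}
    - {"translation": [-0.008,0.034,0],"rotation": [0,0,0]}
    - {"translation": [-0.0087,0.037,0],"rotation": [0,0,0]}

```text
t: 7.65
eef_pos: [0.5688, -0.0148, 0.0231]
ee_rot: [3.142, -0.0, -1.341]
force: [-0.4, -2.5, -0.5]
width: 0.0002
gripper_force: 1.5
```

Call:
apply_moves:
  steps:
    - {"translation": [-0.0005,0.002,0],"rotation": [0,0,0]}
    - {"translation": [-0.0009,0.004,0],"rotation": [0,0,0]}
    - {"translation": [-0.0014,0.006,0],"rotation": [0,0,0]}
    - {"translation": [-0.0018,0.0078,0],"rotation": [0,0,0]}
    - {"translation": [-0.0022,0.0094,0],"rotation": [0,0,0]}
    - {"translation": [-0.0026,0.011,0],"rotation": [0,0,0]}
    - {"translation": [-0.0029,0.0122,0],"rotation": [0,0,0]}
    - {"translation": [-0.0031,0.0132,0],"rotation": [0,0,0]}
    - {"translation": [-0.0033,0.014,0],"rotation": [0,0,0]}
    - {"translation": [-0.0035,0.0148,0],"rotation": [0,0,0]}

```text
t: 8.48
eef_pos: [0.568, -0.0111, 0.0231]
ee_rot: [3.142, -0.0, -1.341]
force: [0.5, -3.5, 0.0]
width: 0.0005
gripper_force: 1.5
```

Call:
apply_moves:
  steps:
    - {"translation": [-0.0003,0.0012,0],"rotation": [0,0,0]}
    - {"translation": [-0.0006,0.0024,0],"rotation": [0,0,0]}
    - {"translation": [-0.0009,0.0036,0],"rotation": [0,0,0]}
    - {"translation": [-0.0011,0.0048,0],"rotation": [0,0,0]}
    - {"translation": [-0.0014,0.006,0],"rotation": [0,0,0]}
    - {"translation": [-0.0016,0.0068,0],"rotation": [0,0,0]}
    - {"translation": [-0.0018,0.0076,0],"rotation": [0,0,0]}
    - {"translation": [-0.002,0.0084,0],"rotation": [0,0,0]}
    - {"translation": [-0.0022,0.0092,0],"rotation": [0,0,0]}
    - {"translation": [-0.0024,0.01,0],"rotation": [0,0,0]}

```text
t: 9.32
eef_pos: [0.5675, -0.0109, 0.0233]
ee_rot: [3.141, -0.002, -1.341]
force: [4.4, -18.5, -0.8]
width: 0.0002
gripper_force: 9.6
```

The force jumped to 18.5 N with no further travel, so the row is against the stop. I'll back straight off, rise, then check.

Call:
apply_moves:
  steps:
    - {"translation": [0.004,-0.016,0],"rotation": [0,0,0]}
    - {"translation": [0.011,-0.047,0],"rotation": [0,0,0]}
    - {"translation": [0.022,-0.093,0],"rotation": [0,0,0]}
    - {"translation": [0.033,-0.14,0],"rotation": [0,0,0]}
    - {"translation": [0.037,-0.156,0.02],"rotation": [0,0,0]}
    - {"translation": [0.037,-0.156,0.08],"rotation": [0,0,0]}
    - {"translation": [0.037,-0.156,0.14],"rotation": [0,0,0]}
    - {"translation": [0.037,-0.156,0.2],"rotation": [0,0,0]}
    - {"translation": [0.037,-0.156,0.27],"rotation": [0,0,-0.1]}
    - {"translation": [0.037,-0.156,0.34],"rotation": [0,0,-0.2]}

```text
t: 10.15
eef_pos: [0.5766, -0.0481, 0.1091]
ee_rot: [3.141, 0.0, -1.449]
force: [-0.0, 0.9, 0.3]
width: 0.0006
gripper_force: 0.0
```

Call:
apply_moves:
  steps:
    - {"translation": [-0.03,0,0],"rotation": [0,0,-0.1]}
    - {"translation": [-0.06,0,0],"rotation": [0,0,-0.2]}
    - {"translation": [-0.1,0,0],"rotation": [0,0,-0.3]}
    - {"translation": [-0.15,0,0],"rotation": [0,0,-0.4]}
    - {"translation": [-0.2,0,0],"rotation": [0,0,-0.5]}
    - {"translation": [-0.25,0,0],"rotation": [0,0,-0.6]}
    - {"translation": [-0.3,0,0],"rotation": [0,0,-0.7]}
    - {"translation": [-0.35,0,0],"rotation": [0,0,-0.8]}
    - {"translation": [-0.38,0,0],"rotation": [0,0,-0.9]}
    - {"translation": [-0.4,0,0],"rotation": [0,0,-1]}

```text
t: 10.98
eef_pos: [0.4759, -0.0479, 0.1086]
ee_rot: [-3.141, 0.001, -1.973]
force: [0.1, 0.1, 0.4]
width: 0.0008
gripper_force: 0.0
```

Run:
```python
from station import *
import cv2,numpy as np
b=cv2.resize(grab_frame("scene")[180:300,270:400],None,fx=4,fy=4,interpolation=cv2.INTER_CUBIC)
a=cv2.resize(grab_frame("top")[190:290,240:310],None,fx=4,fy=4,interpolation=cv2.INTER_CUBIC)
im=np.zeros((480,800,3),np.uint8); im[:480,:520]=b; im[:400,520:800]=a
cv2.imwrite("pics/s3.png",im)
s=get_state(); print(s['t'],s['eef_pos'],s['ee_rot'],s['force'])
```

```text
11.0833 [ 0.47605433 -0.04790888  0.10857095] [-3.14138425e+00  5.39177556e-04 -1.97081310e+00] [-0.88545886 -0.9201068  -0.51393167]
```

View pics/s3.png

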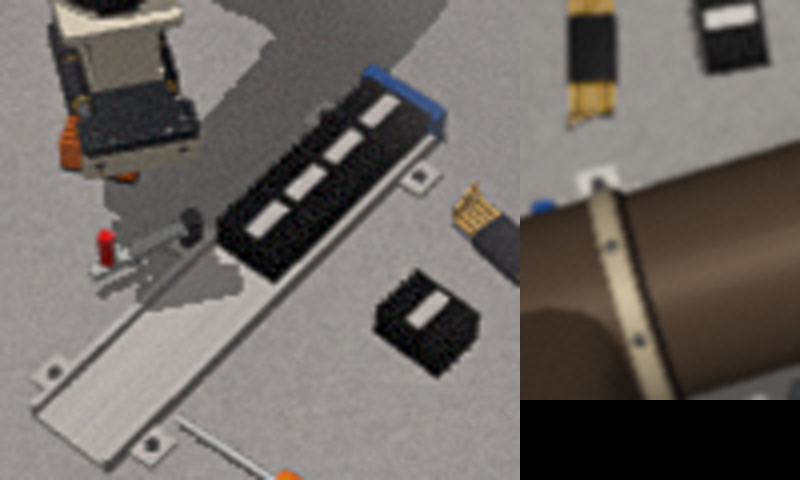

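The picture shows all four sinks closed up against the blue stop. The post is unmoved at crop (106,235). Next I'll go behind the post.

Call:
apply_moves:
  steps:
    - {"translation": [0.005,-0.018,0],"rotation": [0,0,-0.1]}
    - {"translation": [0.01,-0.035,0],"rotation": [0,0,-0.2]}
    - {"translation": [0.016,-0.053,0],"rotation": [0,0,-0.3]}
    - {"translation": [0.021,-0.07,0],"rotation": [0,0,-0.4]}
    - {"translation": [0.026,-0.088,0],"rotation": [0,0,-0.5]}
    - {"translation": [0.031,-0.106,0],"rotation": [0,0,-0.6]}
    - {"translation": [0.037,-0.123,0],"rotation": [0,0,-0.7]}
    - {"translation": [0.042,-0.141,0],"rotation": [0,0,-0.8]}
    - {"translation": [0.047,-0.158,0],"rotation": [0,0,-0.9]}
    - {"translation": [0.053,-0.176,0],"rotation": [0,0,-1]}

```text
t: 11.92
eef_pos: [0.4905, -0.092, 0.1083]
ee_rot: [-3.141, 0.0, -2.494]
force: [0.2, 0.2, -0.3]
width: 0.0006
gripper_force: 0.0
```

Call:
apply_moves:
  steps:
    - {"translation": [0,0,0],"rotation": [0,0,-0.1]}
    - {"translation": [0,0,0],"rotation": [0,0,-0.2]}
    - {"translation": [0,0,0],"rotation": [0,0,-0.3]}
    - {"translation": [0,0,0],"rotation": [0,0,-0.4]}
    - {"translation": [0,0,0],"rotation": [0,0,-0.5]}
    - {"translation": [0,0,0],"rotation": [0,0,-0.6]}
    - {"translation": [0,0,0],"rotation": [0,0,-0.7]}
    - {"translation": [0,0,0],"rotation": [0,0,-0.8]}
    - {"translation": [0,0,0],"rotation": [0,0,-0.9]}
    - {"translation": [0,0,0],"rotation": [0,0,-1]}

```text
t: 12.75
eef_pos: [0.4905, -0.0918, 0.1083]
ee_rot: [3.142, 0.0, -3.017]
force: [0.1, -0.8, -0.1]
width: 0.0009
gripper_force: 0.0
```

Call:
apply_moves:
  steps:
    - {"translation": [0,0,0],"rotation": [0,0,-0.12]}
    - {"translation": [0,0,0],"rotation": [0,0,-0.24]}
    - {"translation": [0,0,-0.03],"rotation": [0,0,-0.34]}
    - {"translation": [0,0,-0.06],"rotation": [0,0,-0.34]}
    - {"translation": [0,0,-0.1],"rotation": [0,0,-0.34]}
    - {"translation": [0,0,-0.14],"rotation": [0,0,-0.34]}
    - {"translation": [0,0,-0.18],"rotation": [0,0,-0.34]}
    - {"translation": [0,0,-0.22],"rotation": [0,0,-0.34]}
    - {"translation": [0,0,-0.25],"rotation": [0,0,-0.34]}
    - {"translation": [0,0,-0.25],"rotation": [0,0,-0.34]}

```text
t: 13.58
eef_pos: [0.4886, -0.0918, 0.0435]
ee_rot: [-3.141, -0.003, 3.089]
force: [0.2, -0.2, -1.2]
width: 0.0007
gripper_force: 0.0
```

Run:
```python
from h import *
b=grab_frame("scene"); s=get_state(); print(s['t'],s['eef_pos'],s['ee_rot'],s['force'])
cv2.imwrite("pics/s4.png",cv2.resize(b[190:290,250:370],None,fx=5,fy=5,interpolation=cv2.INTER_CUBIC))
r=[0.57108,-0.02146,0.23197]
# tool poses for the sweep: TCP at 15.5mm behind post centre
for k in np.linspace(1.86,0,13):
    p=np.array(post(k)); t=np.array([np.sin(k),np.cos(k),0]); p=p-15.5*t; w=world(r,p)[0]
    print(round(k,3),w[:2].round(4),'yaw',round(-1.341-k,3))
```

```text
13.6333 [ 0.48913617 -0.09180222  0.04441042] [-3.14099806e+00 -2.41487865e-03  3.08928425e+00] [-0.06381264  0.21280751  0.09182003]
1.86 [ 0.5032 -0.0926] yaw -3.201
1.705 [ 0.5144 -0.0947] yaw -3.046
1.55 [ 0.5258 -0.0951] yaw -2.891
1.395 [ 0.5371 -0.0938] yaw -2.736
1.24 [ 0.5481 -0.0907] yaw -2.581
1.085 [ 0.5585 -0.086 ] yaw -2.426
0.93 [ 0.568  -0.0797] yaw -2.271
0.775 [ 0.5764 -0.072 ] yaw -2.116
0.62 [ 0.5836 -0.0631] yaw -1.961
0.465 [ 0.5893 -0.0533] yaw -1.806
0.31 [ 0.5934 -0.0426] yaw -1.651
0.155 [ 0.5958 -0.0315] yaw -1.496
0.0 [ 0.5964 -0.0201] yaw -1.341
```

View pics/s4.png

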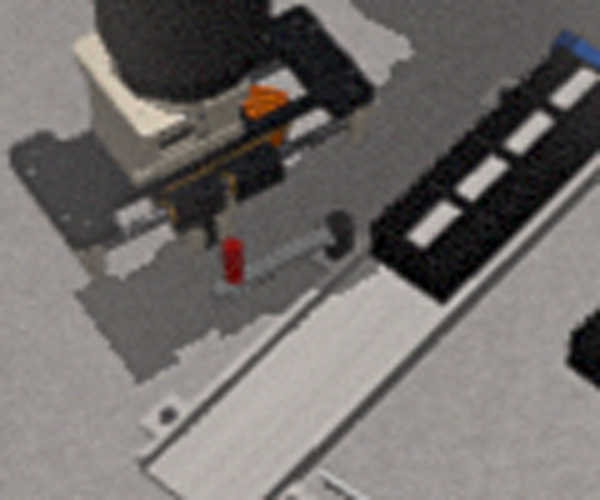

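The fingers stand just behind the red post, at about crop (205,235) with the post at (232,260). Now I'll sweep, turning the tool with the bar.

Call:
apply_moves:
  steps:
    - {"translation": [0.012,-0.001,0],"rotation": [0,0,0]}
    - {"translation": [0.024,-0.001,0],"rotation": [0,0,0]}
    - {"translation": [0.036,-0.002,0],"rotation": [0,0,0]}
    - {"translation": [0.046,-0.003,0],"rotation": [0,0,0]}
    - {"translation": [0.056,-0.003,0],"rotation": [0,0,0]}
    - {"translation": [0.065,-0.005,0],"rotation": [0,0,0.06]}
    - {"translation": [0.074,-0.007,0],"rotation": [0,0,0.12]}
    - {"translation": [0.083,-0.008,0],"rotation": [0,0,0.18]}
    - {"translation": [0.092,-0.01,0],"rotation": [0,0,0.24]}
    - {"translation": [0.101,-0.012,0],"rotation": [0,0,0.3]}

```text
t: 14.47
eef_pos: [0.5152, -0.0946, 0.0457]
ee_rot: [3.141, -0.0, -3.036]
force: [-0.9, 2.2, 0.9]
width: 0.0001
gripper_force: 0.8
```

Call:
apply_moves:
  steps:
    - {"translation": [0.009,0,0],"rotation": [0,0,0.06]}
    - {"translation": [0.018,-0.001,0],"rotation": [0,0,0.12]}
    - {"translation": [0.027,-0.001,0],"rotation": [0,0,0.18]}
    - {"translation": [0.036,-0.001,0],"rotation": [0,0,0.24]}
    - {"translation": [0.046,-0.001,0],"rotation": [0,0,0.3]}
    - {"translation": [0.055,0,0],"rotation": [0,0,0.36]}
    - {"translation": [0.064,0.001,0],"rotation": [0,0,0.42]}
    - {"translation": [0.073,0.002,0],"rotation": [0,0,0.48]}
    - {"translation": [0.082,0.003,0],"rotation": [0,0,0.54]}
    - {"translation": [0.091,0.004,0],"rotation": [0,0,0.59]}

```text
t: 15.3
eef_pos: [0.5378, -0.0936, 0.0456]
ee_rot: [3.141, -0.0, -2.727]
force: [-3.0, 0.7, 0.1]
width: 0.0004
gripper_force: 0.8
```

Call:
apply_moves:
  steps:
    - {"translation": [0.009,0.002,0],"rotation": [0,0,0.06]}
    - {"translation": [0.018,0.004,0],"rotation": [0,0,0.12]}
    - {"translation": [0.027,0.007,0],"rotation": [0,0,0.18]}
    - {"translation": [0.035,0.01,0],"rotation": [0,0,0.24]}
    - {"translation": [0.044,0.012,0],"rotation": [0,0,0.3]}
    - {"translation": [0.052,0.016,0],"rotation": [0,0,0.36]}
    - {"translation": [0.061,0.019,0],"rotation": [0,0,0.42]}
    - {"translation": [0.069,0.023,0],"rotation": [0,0,0.48]}
    - {"translation": [0.077,0.027,0],"rotation": [0,0,0.54]}
    - {"translation": [0.085,0.031,0],"rotation": [0,0,0.59]}

```text
t: 16.13
eef_pos: [0.559, -0.086, 0.0456]
ee_rot: [3.141, -0.0, -2.418]
force: [-0.6, -0.1, 1.5]
width: 0.0002
gripper_force: 0.7
```

Call:
apply_moves:
  steps:
    - {"translation": [0.008,0.005,0],"rotation": [0,0,0.06]}
    - {"translation": [0.016,0.01,0],"rotation": [0,0,0.12]}
    - {"translation": [0.023,0.015,0],"rotation": [0,0,0.18]}
    - {"translation": [0.031,0.02,0],"rotation": [0,0,0.24]}
    - {"translation": [0.038,0.025,0],"rotation": [0,0,0.3]}
    - {"translation": [0.045,0.031,0],"rotation": [0,0,0.36]}
    - {"translation": [0.052,0.037,0],"rotation": [0,0,0.42]}
    - {"translation": [0.059,0.043,0],"rotation": [0,0,0.48]}
    - {"translation": [0.065,0.05,0],"rotation": [0,0,0.54]}
    - {"translation": [0.071,0.056,0],"rotation": [0,0,0.59]}

```text
t: 16.97
eef_pos: [0.577, -0.072, 0.0456]
ee_rot: [3.142, -0.0, -2.109]
force: [0.5, -0.5, -0.1]
width: 0.0009
gripper_force: 0.5
```

Call:
apply_moves:
  steps:
    - {"translation": [0.006,0.007,0],"rotation": [0,0,0.06]}
    - {"translation": [0.012,0.014,0],"rotation": [0,0,0.12]}
    - {"translation": [0.018,0.021,0],"rotation": [0,0,0.18]}
    - {"translation": [0.024,0.028,0],"rotation": [0,0,0.24]}
    - {"translation": [0.029,0.036,0],"rotation": [0,0,0.3]}
    - {"translation": [0.034,0.043,0],"rotation": [0,0,0.36]}
    - {"translation": [0.039,0.051,0],"rotation": [0,0,0.42]}
    - {"translation": [0.043,0.059,0],"rotation": [0,0,0.48]}
    - {"translation": [0.048,0.067,0],"rotation": [0,0,0.54]}
    - {"translation": [0.052,0.075,0],"rotation": [0,0,0.59]}

```text
t: 17.8
eef_pos: [0.59, -0.0531, 0.0456]
ee_rot: [3.141, -0.0, -1.8]
force: [-0.6, -1.6, 0.0]
width: 0.0006
gripper_force: 0.5
```

Call:
apply_moves:
  steps:
    - {"translation": [0.003,0.009,0],"rotation": [0,0,0.06]}
    - {"translation": [0.007,0.017,0],"rotation": [0,0,0.12]}
    - {"translation": [0.01,0.026,0],"rotation": [0,0,0.18]}
    - {"translation": [0.013,0.034,0],"rotation": [0,0,0.24]}
    - {"translation": [0.016,0.043,0],"rotation": [0,0,0.3]}
    - {"translation": [0.018,0.052,0],"rotation": [0,0,0.36]}
    - {"translation": [0.02,0.061,0],"rotation": [0,0,0.42]}
    - {"translation": [0.022,0.07,0],"rotation": [0,0,0.48]}
    - {"translation": [0.024,0.079,0],"rotation": [0,0,0.54]}
    - {"translation": [0.026,0.087,0],"rotation": [0,0,0.59]}

```text
t: 18.63
eef_pos: [0.5965, -0.0313, 0.0456]
ee_rot: [-3.142, -0.0, -1.491]
force: [0.3, -1.5, -0.1]
width: 0.0006
gripper_force: 0.5
```

Call:
apply_moves:
  steps:
    - {"translation": [0,0.006,0],"rotation": [0,0,0.04]}
    - {"translation": [0.001,0.012,0],"rotation": [0,0,0.08]}
    - {"translation": [0.001,0.017,0],"rotation": [0,0,0.12]}
    - {"translation": [0.001,0.022,0],"rotation": [0,0,0.16]}
    - {"translation": [0.002,0.026,0],"rotation": [0,0,0.19]}
    - {"translation": [0.002,0.03,0],"rotation": [0,0,0.22]}
    - {"translation": [0.002,0.033,0],"rotation": [0,0,0.24]}
    - {"translation": [0.002,0.036,0],"rotation": [0,0,0.26]}
    - {"translation": [0.002,0.038,0],"rotation": [0,0,0.28]}
    - {"translation": [0.002,0.04,0],"rotation": [0,0,0.29]}

```text
t: 19.47
eef_pos: [0.597, -0.0213, 0.0456]
ee_rot: [-3.141, -0.0, -1.34]
force: [1.8, -1.7, 0.2]
width: 0.0005
gripper_force: 0.6
```

Call:
apply_moves:
  steps:
    - {"translation": [-0.0003,0.0012,0],"rotation": [0,0,0]}
    - {"translation": [-0.0006,0.0024,0],"rotation": [0,0,0]}
    - {"translation": [-0.0009,0.0036,0],"rotation": [0,0,0]}
    - {"translation": [-0.0011,0.0048,0],"rotation": [0,0,0]}
    - {"translation": [-0.0014,0.006,0],"rotation": [0,0,0]}
    - {"translation": [-0.0016,0.0068,0],"rotation": [0,0,0]}
    - {"translation": [-0.0018,0.0076,0],"rotation": [0,0,0]}
    - {"translation": [-0.002,0.0084,0],"rotation": [0,0,0]}
    - {"translation": [-0.0022,0.0092,0],"rotation": [0,0,0]}
    - {"translation": [-0.0024,0.01,0],"rotation": [0,0,0]}

```text
t: 20.3
eef_pos: [0.5963, -0.0188, 0.0456]
ee_rot: [-3.142, 0.0, -1.341]
force: [1.4, -0.5, 0.4]
width: 0.0003
gripper_force: 0.7
```

Call:
apply_moves:
  steps:
    - {"translation": [-0.0003,0.0012,0],"rotation": [0,0,0]}
    - {"translation": [-0.0006,0.0024,0],"rotation": [0,0,0]}
    - {"translation": [-0.0009,0.0036,0],"rotation": [0,0,0]}
    - {"translation": [-0.0011,0.0048,0],"rotation": [0,0,0]}
    - {"translation": [-0.0014,0.006,0],"rotation": [0,0,0]}
    - {"translation": [-0.0016,0.0068,0],"rotation": [0,0,0]}
    - {"translation": [-0.0018,0.0076,0],"rotation": [0,0,0]}
    - {"translation": [-0.002,0.0084,0],"rotation": [0,0,0]}
    - {"translation": [-0.0022,0.0092,0],"rotation": [0,0,0]}
    - {"translation": [-0.0024,0.01,0],"rotation": [0,0,0]}

```text
t: 21.13
eef_pos: [0.5961, -0.0179, 0.0457]
ee_rot: [3.141, -0.002, -1.341]
force: [5.4, -11.6, -2.5]
width: 0.0002
gripper_force: 6.2
```

The force rose to about 13 N and motion stopped, so the keeper is at its limit. I'll back off, rise and check.

Call:
apply_moves:
  steps:
    - {"translation": [0.003,-0.012,0],"rotation": [0,0,0]}
    - {"translation": [0.009,-0.037,0],"rotation": [0,0,0]}
    - {"translation": [0.018,-0.078,0],"rotation": [0,0,0]}
    - {"translation": [0.028,-0.117,0],"rotation": [0,0,0]}
    - {"translation": [0.037,-0.156,0.02],"rotation": [0,0,0]}
    - {"translation": [0.037,-0.18,0.1],"rotation": [0,0,0]}
    - {"translation": [0.037,-0.22,0.2],"rotation": [0,0,0]}
    - {"translation": [0.037,-0.27,0.3],"rotation": [0,0,0]}
    - {"translation": [0.037,-0.33,0.4],"rotation": [0,0,0]}
    - {"translation": [0.037,-0.4,0.5],"rotation": [0,0,0]}

```text
t: 21.97
eef_pos: [0.6047, -0.1175, 0.1723]
ee_rot: [-3.141, 0.0, -1.341]
force: [0.3, 0.7, -0.6]
width: 0.0002
gripper_force: 0.0
```

Call:
apply_moves:
  steps:
    - {"translation": [-0.05,-0.1,0.02],"rotation": [0,0,0]}
    - {"translation": [-0.1,-0.2,0.04],"rotation": [0,0,0]}
    - {"translation": [-0.15,-0.3,0.06],"rotation": [0,0,0]}
    - {"translation": [-0.2,-0.4,0.08],"rotation": [0,0,0]}
    - {"translation": [-0.25,-0.5,0.1],"rotation": [0,0,0]}
    - {"translation": [-0.3,-0.6,0.1],"rotation": [0,0,0]}
    - {"translation": [-0.34,-0.7,0.1],"rotation": [0,0,0]}
    - {"translation": [-0.37,-0.78,0.1],"rotation": [0,0,0]}
    - {"translation": [-0.39,-0.85,0.1],"rotation": [0,0,0]}
    - {"translation": [-0.4,-0.9,0.1],"rotation": [0,0,0]}

```text
t: 22.8
eef_pos: [0.5037, -0.3436, 0.196]
ee_rot: [-3.141, -0.0, -1.343]
force: [0.1, 0.2, 0.9]
width: 0.0005
gripper_force: 0.0
```

Run:
```python
from h import *
b=cv2.resize(grab_frame("scene")[180:300,270:370],None,fx=4,fy=4,interpolation=cv2.INTER_CUBIC)
a=cv2.resize(grab_frame("top")[190:290,240:340],None,fx=4,fy=4,interpolation=cv2.INTER_CUBIC)
im=np.zeros((480,800,3),np.uint8); im[:,:400]=b; im[:400,400:]=a
cv2.imwrite("pics/s5.png",im)
s=get_state(); print(s['t'],s['eef_pos'],s['force'])
r=[0.57108,-0.02146,0.23197]
for k in (0,.1): print(k,(proj('scene',world(r,post(k)))[0]-[270,180])*4,(proj('top',world(r,post(k)))[0]-[240,190])*4+[400,0])
```

```text
22.9 [ 0.50415002 -0.34343594  0.19564427] [ 0.30689088 -0.20710401  0.48444316]
0 [264.40175303 240.31041941] [710.36279205 144.75638904]
0.1 [257.5908004  246.34488923] [721.16496134 142.96543918]
```

View pics/s5.png

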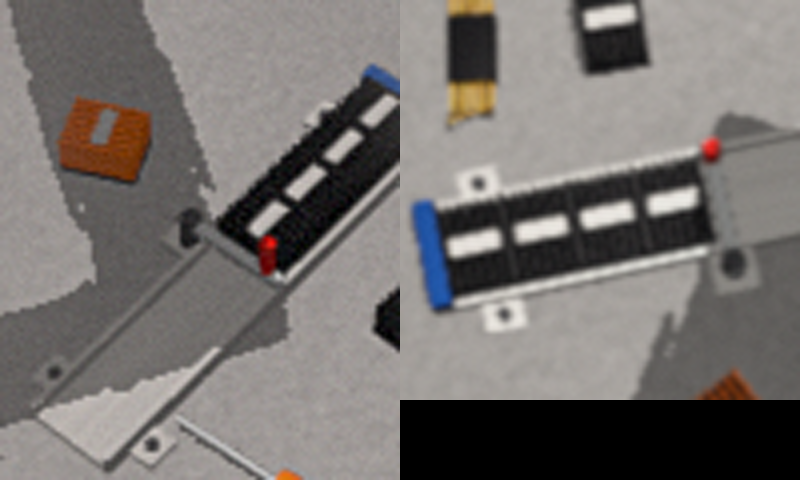

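The picture shows the row closed up against the stop and the bar square across the channel. The post is at (268,242) in the scene view and (711,148) in the top view, which matches the fully closed prediction. The robot is clear, so I'm handing in.

```bash
python3 -c "
from station import *
print(job_done())"
```

```text
the job is handed in; nothing more can be done
None
```

The job is handed in: the four heat sinks are closed up against the blue stop, and the keeper bar lies fully across the channel behind them. It took about 23 s of the 51 s, with wrist force peaking at about 19 N in the readings; the judge returned no verdict.

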